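# Put the leather bench's kit away in its fitted rests

### The arm

A 6-joint arm with a two-finger parallel gripper is mounted at the origin on a cart in front of the work surface, level with it; the furniture and walls round the work are solid. World frame = base frame: x ahead of the robot, y to its left, z up, the work surface at z = 0. Lengths are in mm, angles in rad, forces in N, time in s.
With the tool pointing down it reaches from about 375 to 925 mm from the base axis. Payload 5.7 kg.
Tool frame: the origin (TCP) lies midway between the tips of the shut fingers; the grasp point (between the pads) lies 19 mm behind it; x points along the fingers, z is the direction in which the jaws open and shut, and the axes are right-handed (so a half turn about x gives the same grasp; the last joint's range is limited). The gripper opens to 85 mm and grips with 20 to 120 N. Pads are 22 mm wide; open, the fingers measure 114 mm over their backs; the gripper's body (76 mm by 85 mm) begins 54 mm behind the grasp point. The pads swing forward as they close: fully open they stand 13 mm farther back than shut.
Start: joints at [-1.227, 0.359, 1.51, -0, 1.272, -0.115], TCP at [265.703, -537.922, 193.867] pointing down, gripper open.
Joint ranges: [-2.97, 2.97], [-1.01, 2.36], [0.21, 2.38], [-0.96, 4.11], [0.2, 2.71], [-2.98, 2.98]. Speed limits (rad/s): [2.39, 2.39, 3.14, 3.14, 3.14, 3.14].

### API

Orientations are given as a unit quaternion [w, x, y, z].
In Python, from cell import r gives the robot as it stands. Calls block until the motion is done:
- r.move_ptp(position, orientation): joint-space move of the TCP to a pose.
- r.move_linear(position, rot=None, velocity=150): straight line of the TCP; rot=None keeps the orientation; velocity is the mean speed in mm/s.
- r.movej(angles): joint-space move.
- r.gripper_to(opening): opening from 0.0 (shut) to 1.0 (fully open); the grip force is fixed at half the most; returns when the fingers have stopped.
- r.pause(seconds).
- r.inverse_kinematics(position, orientation): joint angles nearest the present ones, or None.
- r.observe(): the state.
- r.camera(name): name is "scene" or "top" or "wrist"; returns the picture (384x512x3 uint8, red, green, blue); there is no depth.
- r.camera_params(name): a dict with "mtx" (3x3 intrinsics, pixels), "xyz" and "orientation" of the camera in the world; the wrist camera has in their place "hand_eye" (4x4, takes a point from camera to tool coordinates, whose origin is the TCP and whose axes are the tool frame's). Camera axes: x right, y down, z forward; pixel columns grow to the right and rows downward; lengths in mm; the calibration is good to about 2 mm. A picture is of the moment at which its call begins: read the wrist's pose just before it. camera_params takes no time and is no camera call.
A pose or a line that the arm cannot do raises r.PlanningError and nothing moves.
- r.sign_off(): hands the job in, once; it reports no verdict.
The state is a dict: "time": time; "q": joint angles; "joint_velocities": joint speeds; "joint_efforts": joint torques, N m; "tool_pos": TCP position; "ee_rot": TCP orientation; "contact_force": force on the tool from outside, world axes, zero at the start; "moment": the same for the moment, N m; "width": opening from 0.0 (shut) to 1.0 (fully open).
Only numpy, scipy, OpenCV 4.12 (cv2) and the standard library are available. Lean on these libraries where they do the work, as an engineer would, in place of code of your own. Each camera call takes 0.05 s, during which the arm holds its last target.

### The job

Clear the bench by putting each of the four loose things into the felt-lined dark wooden rest made for it: the round metal rivet tin flat in the larger round dish, the round cake of wax flat in the smaller round dish, the steel pricking iron lying in the long low trough, and the leather card holder standing on its long edge in the shorter rectangular stand with the two high ends. Each must sit right down on the felt, inside the rim.

Things in the scene. Friction and masses are not known exactly. Their poses are not given: they have to be found in the camera images.
- rivet_tin: Closed round tin of bare grey metal, 60 mm across (lid 63 mm), 27 mm high, 0.08 to 0.17 kg, loose; lies flat. Origin: centre of its underside; z up. Grasp across its diameter.
- wax_cake: Round cake of yellow beeswax, 48 mm across, 18 mm high, loose; lies flat. Origin: centre of its underside; z up. Grasp across its diameter.
- pricking_iron: Steel pricking iron (stitching chisel with a row of prongs) lying flat, 104 mm long (y), 10 mm high, loose: a straight shank 10 mm square from the end at y = +52 mm to y = -23 mm, then a flat pronged head 28 mm wide at the -y end. Origin: under its middle, on the underside. Grasp across the shank, at y about +5 mm. In the trough it may lie either way round.
- card_holder: Stiff brown and green leather card holder, a flat slab 22 mm thick (x), 88 mm long (y), 62 mm high (z), loose, standing on its long edge. Origin: centre of its underside. Grasp across its 22 mm thickness. In its stand it may face either way.
- dish_large: Larger round dish of dark wood with a grey felt floor, 93 mm across outside, 83 mm inside; for the rivet tin. The floor lies 6 mm above the bench, the rim top 10 mm. Fixed to the bench. Origin: centre of its underside, on the bench top (z = 0); z up. Hand tools hang above the back of the bench, at x = 0.55 m and beyond, the lowest 0.39 m above the top: keep the wrist clear of them. 
- dish_small: Smaller round dish of dark wood with a grey felt floor, 78 mm across outside, 68 mm inside; for the wax cake. The floor lies 6 mm above the bench, the rim top 10 mm. Fixed to the bench. Origin: centre of its underside, on the bench top (z = 0); z up. 
- trough: Long low rectangular tray of dark wood, its grey felt floor inlaid with the T-shaped outline of the iron; inside 120 mm long (along its y) and 46 mm wide (along its x), rims 5 mm thick; for the pricking iron. The floor lies 6 mm above the bench, the rim tops 12 mm; both long rims have a finger gap, 60 mm long, in the middle. Fixed to the bench. Origin: centre of its underside, on the bench top (z = 0); z up. 
- slot_stand: Shorter rectangular stand of dark wood with a plain grey felt floor and two high ends, inside 104 mm long (along its y) and 42 mm wide (along its x), rims 5 mm thick; for the card holder, standing. The floor lies 6 mm above the bench, the long rims 20 mm, the ends 40 mm; both long rims have a finger gap, 50 mm long, in the middle. Fixed to the bench. Origin: centre of its underside, on the bench top (z = 0); z up. 

How it is judged (in metres and radians):
At the end, for the whole second after the job is handed in: Tin and wax within 13 mm of their dishes' centres; iron and card holder within 16 mm of the centres of trough and stand and along them within 0.25 rad; all level or upright within 0.1 rad; all at most 3 mm above the felt, released and at rest (horizontal distance between rivet_tin and dish_large below 0.013 m and z of rivet_tin in the frame of dish_large below 0.009 m and horizontal distance between wax_cake and dish_small below 0.013 m and z of wax_cake in the frame of dish_small below 0.009 m and horizontal distance between pricking_iron and trough below 0.016 m and z of pricking_iron in the frame of trough below 0.009 m and horizontal distance between card_holder and slot_stand below 0.016 m and z of card_holder in the frame of slot_stand below 0.009 m and angle between each of rivet_tin, wax_cake, pricking_iron, card_holder's own z axis and vertical below 0.1 rad and angle between the y axis of pricking_iron and the y axis of trough, either way round below 0.25 rad and angle between the y axis of card_holder and the y axis of slot_stand, either way round below 0.25 rad and linear speed of each of rivet_tin, wax_cake, pricking_iron, card_holder below 0.02 m/s); the robot touches nothing.
It also fails if it takes over 96 s, if anything falls off the work surface, if the arm or the gripper's body presses on something with over 40 N, if the wrist force passes 120 N, or if a joint passes its speed limit or range.

## Working session

There is one attempt and no reset: what is moved stays moved. The work goes in short steps, each a Python script; the robot and the scene stay as the last script left them, time stands still between calls to the robot, and variables do not carry over. Pictures are saved under pics/ and viewed, and the job is handed in when it is done.

```bash
mkdir -p pics; ls
python3 - <<'E'
from cell import r
import cv2, numpy as np
np.set_printoptions(precision=3,suppress=True)
s=r.observe(); print(s)
for n in ["scene","top","wrist"]:
    print(n,r.camera_params(n))
    cv2.imwrite(f"pics/{n}0.png",r.camera(n)[:,:,::-1])
E
```

```text
pics
{'time': 0.0, 'q': array([-1.227,  0.36 ,  1.511,  0.   ,  1.273, -0.115]), 'joint_velocities': array([-0.   ,  0.002, -0.002, -0.001, -0.   ,  0.001]), 'joint_efforts': array([ -0.   , -52.763, -27.862,  -0.   ,   0.013,   0.   ]), 'tool_pos': array([ 265.473, -537.228,  193.042]), 'ee_rot': array([ 0.6  ,  0.374,  0.601, -0.373]), 'contact_force': array([-0.165,  0.079,  0.072]), 'moment': array([-0.018,  0.036, -0.026]), 'width': 0.999789759506226}
scene {'mtx': array([[363.076,   0.   , 247.475],
       [  0.   , 363.076, 191.942],
       [  0.   ,   0.   ,   1.   ]]), 'xyz': array([-174.46 , -585.017,  558.931]), 'orientation': array([-0.465,  0.813, -0.302,  0.177])}
top {'mtx': array([[375.322,   0.   , 255.274],
       [  0.   , 375.322, 196.455],
       [  0.   ,   0.   ,   1.   ]]), 'xyz': array([ 304.358,   73.712, 1155.956]), 'orientation': array([ 0.039, -0.699,  0.713, -0.023])}
wrist {'mtx': array([[312.747,   0.   , 258.662],
       [  0.   , 312.747, 189.388],
       [  0.   ,   0.   ,   1.   ]]), 'hand_eye': array([[  -0.001,   -0.303,    0.953, -180.064],
       [   0.001,   -0.953,   -0.303,   77.289],
       [   1.   ,    0.   ,    0.001,    0.38 ],
       [   0.   ,    0.   ,    0.   ,    1.   ]])}
```

View pics/top0.png

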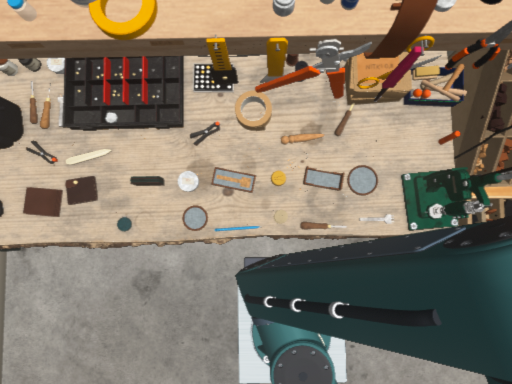

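View pics/scene0.png

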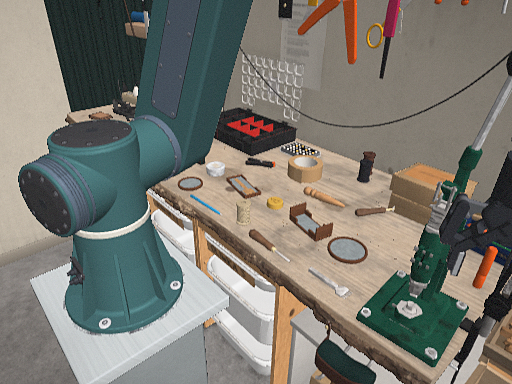

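View pics/wrist0.png

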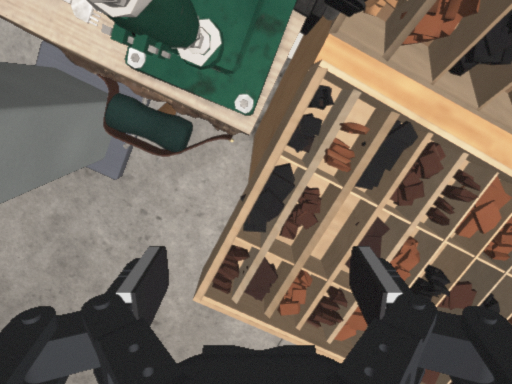

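Run:
```python
import cv2
t=cv2.imread("pics/top0.png")
cv2.imwrite("pics/t1.png",cv2.resize(t[130:240,100:260],(800,550),interpolation=cv2.INTER_CUBIC))
cv2.imwrite("pics/t2.png",cv2.resize(t[130:240,250:410],(800,550),interpolation=cv2.INTER_CUBIC))
s=cv2.imread("pics/scene0.png")
cv2.imwrite("pics/s1.png",cv2.resize(s[140:300,165:375],(788,600),interpolation=cv2.INTER_CUBIC))
```

```text
(no output)
```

View pics/t1.png

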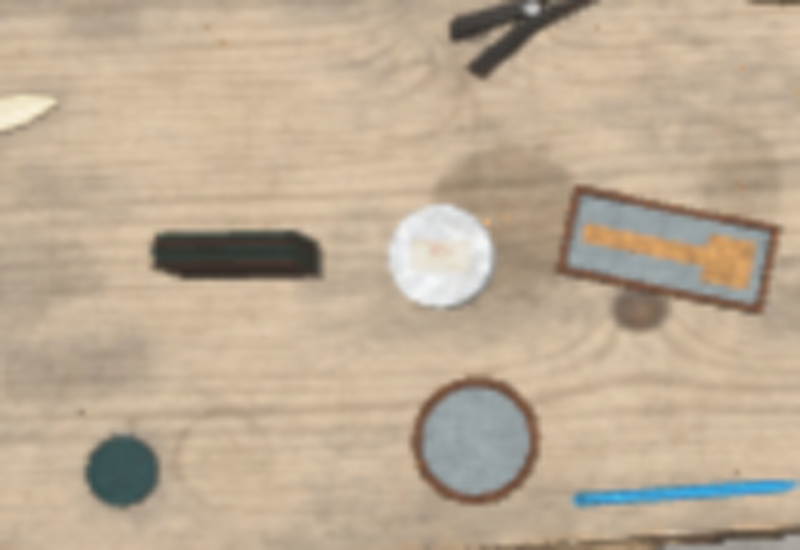

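View pics/t2.png

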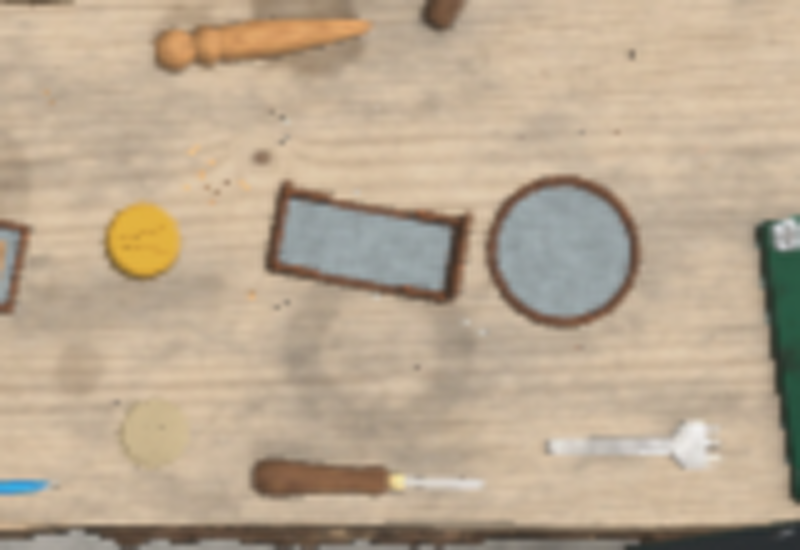

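View pics/s1.png

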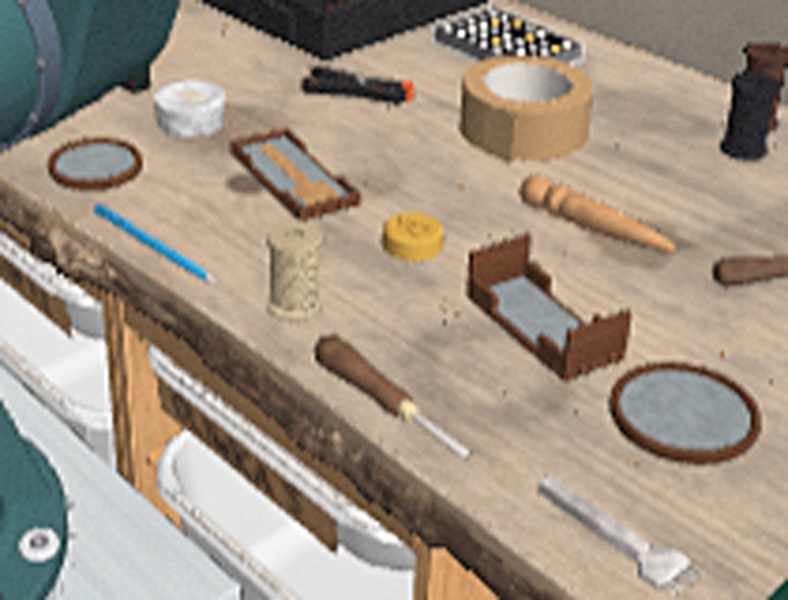

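```bash
cat > h.py <<'E'
import numpy as np, cv2
from scipy.spatial.transform import Rotation as R
from cell import r
np.set_printoptions(precision=2,suppress=True)
def q2R(q): return R.from_quat([q[1],q[2],q[3],q[0]]).as_matrix()
def cam(name, st=None):
    p=r.camera_params(name)
    if name=="wrist":
        T=np.eye(4); T[:3,:3]=q2R(st["ee_rot"]); T[:3,3]=st["tool_pos"]
        T=T@p["hand_eye"]; return p["mtx"],T[:3,:3],T[:3,3]
    return p["mtx"],q2R(p["orientation"]),np.array(p["xyz"])
def px2w(c,uv,z):
    K,Rm,t=c; uv=np.atleast_2d(uv).astype(float)
    d=np.c_[uv,np.ones(len(uv))]@np.linalg.inv(K).T@Rm.T
    return t+d*((z-t[2])/d[:,2])[:,None]
def w2px(c,P):
    K,Rm,t=c; p=(np.atleast_2d(P)-t)@Rm@K.T; return p[:,:2]/p[:,2:]
def down(a):
    "tool down, jaws opening along world angle a"
    x=np.array([0,0,-1.]); z=np.array([np.cos(a),np.sin(a),0]); y=np.cross(z,x)
    q=R.from_matrix(np.c_[x,y,z]).as_quat(); return np.array([q[3],q[0],q[1],q[2]])
E
python3 - <<'E'
from h import *
c=cam("top"); im=cv2.imread("pics/top0.png")
hsv=cv2.cvtColor(im,cv2.COLOR_BGR2HSV)
print(w2px(c,[[0,0,0],[500,0,0],[500,300,0]]))
def blob(mask,box):
    u0,u1,v0,v1=box; m=np.zeros_like(mask); m[v0:v1,u0:u1]=mask[v0:v1,u0:u1]
    cs,_=cv2.findContours(m,cv2.RETR_EXTERNAL,cv2.CHAIN_APPROX_NONE)
    k=max(cs,key=cv2.contourArea); return k[:,0,:]
H,S,V=[hsv[...,i].astype(int) for i in range(3)]
for n,m,box,z in [("tin",(S<40)&(V>150),(170,205,165,200),27),("wax",(S>150)&(V>120)&(H>18),(265,292,165,190),18),
   ("iron",(S<35)&(V>140),(355,398,205,230),10),("card",(V<95),(125,168,170,192),62),
   ("feltL",(H>80)&(H<125)&(S>15),(340,385,160,200),6),("feltS",(H>80)&(H<125)&(S>15),(178,212,200,235),6),
   ("trough",((H>80)&(H<125)&(S>15))|(H<18)&(S>130),(208,260,162,196),12),("stand",(H>80)&(H<125)&(S>15),(300,346,165,195),6)]:
    k=blob(m.astype(np.uint8)*255,box); P=px2w(c,k,z)[:,:2].astype(np.float32)
    (cx,cy),rad=cv2.minEnclosingCircle(P); rect=cv2.minAreaRect(P)
    e=cv2.fitEllipse(P)
    print(n,"area",cv2.contourArea(k),"rect",np.array(rect[0]),np.array(rect[1]),rect[2],"circ",np.array([cx,cy,rad]),"ell",np.array(e[0]),np.array(e[1]),"px",k.min(0),k.max(0))
E
```

```text
[[291.14 331.35]
 [286.73 166.06]
 [190.64 168.25]]
tin area 332.5 rect [456.54 304.51] [64.27 61.63] 89.68524169921875 circ [457.16 303.37  33.82] ell [456.92 304.16] [61.44 65.13] px [177 171] [198 191]
wax area 135.0 rect [462.31  30.2 ] [39.69 40.04] 88.6944351196289 circ [461.68  28.63  21.51] ell [461.84  28.82] [39.3 41.6] px [271 171] [284 184]
iron area 109.5 rect [ 331.62 -266.36] [99.58 27.19] 88.85415649414062 circ [ 334.62 -266.42   50.36] ell [ 331.91 -274.35] [27.77 95.89] px [360 214] [393 223]
card area 217.5 rect [457.35 417.69] [95.87 23.84] 88.74305725097656 circ [454.38 417.75  48.77] ell [455.88 416.89] [ 23.14 120.72] px [131 176] [163 184]
feltL area 422.0 rect [ 450.45 -229.27] [73.11 71.05] 80.39128875732422 circ [ 451.22 -228.94   37.37] ell [ 450.78 -229.39] [70.49 72.17] px [350 168] [374 191]
feltS area 257.5 rect [344.97 286.74] [54.84 56.22] 44.21057891845703 circ [345.46 287.45  29.63] ell [345.13 287.25] [55.47 56.45] px [185 209] [204 227]
trough area 47.0 rect [478.75 179.79] [75.91  9.77] 76.12370300292969 circ [482.01 178.98  37.96] ell [479.01 181.51] [ 8.7  87.93] px [217 170] [241 177]
stand area 302.5 rect [ 457.82 -108.66] [93.48 36.55] 78.53636169433594 circ [ 457.3  -108.67   48.02] ell [ 457.85 -109.42] [ 36.29 114.21] px [307 171] [338 186]
```

Run:
```python
from h import *
s=r.observe(); print(q2R(s["ee_rot"]))
c=cam("scene"); print("press base", px2w(c,[[362,310],[400,273],[468,308],[432,365],[405,313],[425,270]],10), px2w(cam("top"),[[403,175],[409,229],[472,172],[437,211]],10))
for n,p in [("iron",(332,-266)),("trough",(460,165)),("card",(457,417)),("stand",(457,-109)),("tin",(457,304)),("wax",(462,29)),("dl",(450,-229)),("ds",(345,287))]:
    for a in (0,np.pi,np.pi/2,-np.pi/2):
        print(n,round(a,2),[None if q is None else np.round(q,2) for q in [r.inverse_kinematics(np.array([*p,z]),down(a)) for z in (15,200)]])
```

```text
[[-0.    0.9   0.44]
 [ 0.    0.44 -0.9 ]
 [-1.    0.   -0.  ]]
press base [[ 316.64 -361.54   10.  ]
 [ 468.17 -356.2    10.  ]
 [ 478.12 -493.34   10.  ]
 [ 304.84 -504.29   10.  ]
 [ 373.04 -419.5    10.  ]
 [ 519.02 -387.18   10.  ]] [[ 462.53 -352.84   10.  ]
 [ 298.11 -361.99   10.  ]
 [ 467.05 -561.2    10.  ]
 [ 350.63 -448.71   10.  ]]
iron 0 [array([-0.84,  0.39,  2.07, -0.  ,  0.69, -0.84]), array([-0.84,  0.1 ,  1.85, -0.  ,  1.19, -0.84])]
iron 3.14 [array([-0.84,  0.39,  2.07, -0.  ,  0.69,  2.3 ]), array([-0.84,  0.1 ,  1.85, -0.  ,  1.19,  2.3 ])]
iron 1.57 [array([-0.84,  0.39,  2.07, -0.  ,  0.69, -2.41]), array([-0.84,  0.1 ,  1.85, -0.  ,  1.19, -2.41])]
iron -1.57 [array([-0.84,  0.39,  2.07, -0.  ,  0.69,  0.73]), array([-0.84,  0.1 ,  1.85, -0.  ,  1.19,  0.73])]
trough 0 [array([ 0.2 ,  0.45,  1.93, -0.  ,  0.76,  0.2 ]), array([ 0.2 ,  0.19,  1.73, -0.  ,  1.21,  0.2 ])]
trough 3.14 [array([ 0.2 ,  0.45,  1.93, -0.  ,  0.76, -2.94]), array([ 0.2 ,  0.19,  1.73, -0.  ,  1.21, -2.94])]
trough 1.57 [array([ 0.2 ,  0.45,  1.93, -0.  ,  0.76, -1.37]), array([ 0.2 
[... 2044 characters left out ...]
0.22,  1.7 , -0.  ,  1.22,  2.53])]
dl 1.57 [array([-0.61,  0.47,  1.89, -0.  ,  0.78, -2.18]), array([-0.61,  0.22,  1.7 , -0.  ,  1.22, -2.18])]
dl -1.57 [array([-0.61,  0.47,  1.89, -0.  ,  0.78,  0.96]), array([-0.61,  0.22,  1.7 , -0.  ,  1.22,  0.96])]
ds 0 [array([ 0.54,  0.41,  2.02, -0.  ,  0.71,  0.54]), array([ 0.54,  0.13,  1.81, -0.  ,  1.2 ,  0.54])]
ds 3.14 [array([ 0.54,  0.41,  2.02, -0.  ,  0.71, -2.6 ]), array([ 0.54,  0.13,  1.81, -0.  ,  1.2 , -2.6 ])]
ds 1.57 [array([ 0.54,  0.41,  2.02, -0.  ,  0.71, -1.03]), array([ 0.54,  0.13,  1.81, -0.  ,  1.2 , -1.03])]
ds -1.57 [array([ 0.54,  0.41,  2.02, -0.  ,  0.71,  2.11]), array([ 0.54,  0.13,  1.81, -0.  ,  1.2 ,  2.11])]
```

Run:
```python
from h import *
r.move_linear([205,-400,200],velocity=300); t=r.observe()["time"]
r.move_ptp(np.array([345,-235,170]),down(0))
s=r.observe(); print(t,s["time"],s["tool_pos"])
im=r.camera("wrist"); cv2.imwrite("pics/w1.png",im[:,:,::-1]); np.savez("w1.npz",tool_pos=s["tool_pos"],ee_rot=s["ee_rot"])
```

```text
0.8 1.675 [ 345.68 -236.34  170.12]
```

View pics/w1.png

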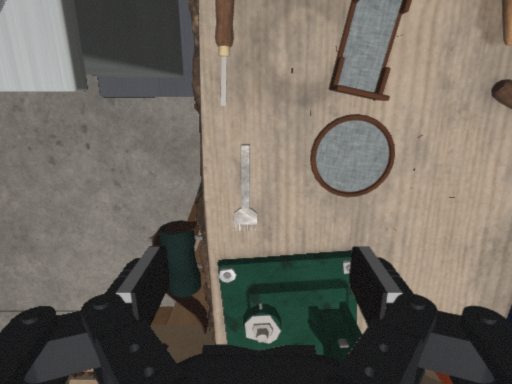

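```bash
cat >> h.py <<'E'
def blob(mask,box):
    u0,u1,v0,v1=box; m=np.zeros(mask.shape,np.uint8); m[v0:v1,u0:u1]=mask[v0:v1,u0:u1]*255
    cs,_=cv2.findContours(m,cv2.RETR_EXTERNAL,cv2.CHAIN_APPROX_NONE)
    return max(cs,key=cv2.contourArea)[:,0,:]
def hsv(f):
    h=cv2.cvtColor(cv2.imread(f),cv2.COLOR_BGR2HSV).astype(int); return h[...,0],h[...,1],h[...,2]
def rep(n,c,k,z):
    P=px2w(c,k,z)[:,:2].astype(np.float32); rect=cv2.minAreaRect(P)
    b=cv2.boxPoints(rect); e=[b[1]-b[0],b[2]-b[1]]; e=max(e,key=np.linalg.norm); a=np.arctan2(e[1],e[0])
    print(n,"rect",np.array(rect[0]),np.array(rect[1]),"long axis yaw-from-y %.3f"%((a-np.pi/2+np.pi/2)%np.pi-np.pi/2),"circ",np.array([*cv2.fitEllipse(P)[0],*cv2.fitEllipse(P)[1]]),"px",k.min(0),k.max(0))
E
python3 - <<'E'
from h import *
s=dict(np.load("w1.npz")); c=cam("wrist",s); H,S,V=hsv("pics/w1.png")
print(w2px(c,[s["tool_pos"]]), H[170,245],S[170,245],V[170,245],"bench",S[170,280],V[170,280],"felt",H[155,352],S[155,352],V[155,352])
f=(H>80)&(H<130)&(S>12)&(V>90)
k=blob((S<30)&(V>110),(228,265,135,235)); rep("iron",c,k,10)
P=px2w(c,k,10)[:,:2]
m=P[:,1]>P[:,1].max()-70; 
l=cv2.fitLine(P[m].astype(np.float32),cv2.DIST_L2,0,.01,.01).ravel(); print("shank line",l, "yext",P[:,1].min(),P[:,1].max(), P[m][:,0].min(),P[m][:,0].max())
rep("dl",c,blob(f,(300,400,105,205)),6)
rep("stand",c,blob(f,(325,412,0,105)),6)
E
```

```text
[[258.39 219.44]] 15 19 161 bench 52 167 felt 95 11 141
iron rect [ 331.27 -267.31] [102.96  27.13] long axis yaw-from-y -0.025 circ [ 330.12 -275.34   26.14   97.65] px [234 144] [257 230]
shank line [   0.02    1.    330.49 -248.97] yext -318.6023309543574 -215.8330996694623 325.35476852886046 335.34424881324725
dl rect [ 449.76 -226.48] [3.12 3.62] long axis yaw-from-y 1.254 circ [ 452.15 -220.27    4.87   14.71] px [351 151] [354 154]
stand rect [ 439.14 -151.82] [2.4  3.84] long axis yaw-from-y 1.030 circ [ 438.92 -151.9     2.43    5.11] px [346  81] [349  84]
```

```bash
cat >> h.py <<'E'
def st(n=""):
    s=r.observe(); print(n,"t%.2f"%s["time"],s["tool_pos"],"F",s["contact_force"],"w %.3f"%s["width"]); return s
E
python3 - <<'E'
from h import *
s=dict(np.load("w1.npz")); c=cam("wrist",s); H,S,V=hsv("pics/w1.png")
f=(S<30)&(V>90)
rep("dl",c,blob(f,(300,400,105,205)),6)
rep("stand",c,blob(f,(325,412,0,105)),6)
a=-0.02
r.move_ptp(np.array([330.4,-262.2,60]),down(a))
r.gripper_to(0.5); st()
r.move_linear([330.4,-262.2,1.5],velocity=80); st("down")
r.gripper_to(0.0); st("closed")
r.move_linear([330.4,-262.2,130],velocity=200); s=st("up")
cv2.imwrite("pics/w2.png",r.camera("wrist")[:,:,::-1]);np.savez("w2.npz",tool_pos=s["tool_pos"],ee_rot=s["ee_rot"])
E
```

```text
dl rect [ 450.47 -231.23] [80.11 80.16] long axis yaw-from-y 0.815 circ [ 450.11 -230.98   79.71   79.96] px [316 120] [388 191]
stand rect [ 454.89 -115.17] [86.71 42.27] long axis yaw-from-y -0.202 circ [ 455.54 -115.87   45.76  102.5 ] px [338   0] [401  91]
 t2.75 [ 330.72 -262.28   60.47] F [ 0.94 -0.17 -0.05] w 0.501
down t3.63 [ 330.56 -262.37    1.65] F [-0.02  0.   -0.6 ] w 0.500
closed t4.12 [ 330.45 -262.25    1.63] F [-0.5  -0.12 -0.34] w -0.003
up t4.91 [ 329.91 -261.7   129.37] F [-0.39  0.6  -1.5 ] w 0.000
```

View pics/w2.png

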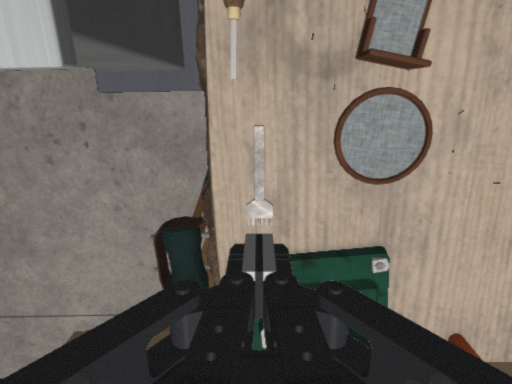

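Run:
```python
from h import *
s=dict(np.load("w2.npz")); c=cam("wrist",s); H,S,V=hsv("pics/w2.png")
k=blob((S<30)&(V>110),(240,280,115,228)); rep("iron",c,k,10)
f=(S<30)&(V>90)
rep("dl",c,blob(f,(330,430,85,185)),6)
print(w2px(c,[s["tool_pos"],s["tool_pos"]+[0,11,0],s["tool_pos"]+[0,11,20]]))
cv2.imwrite("pics/top1.png",r.camera("top")[:,:,::-1])
cv2.imwrite("pics/scene1.png",r.camera("scene")[:,:,::-1])
```

```text
iron rect [ 330.74 -267.5 ] [102.54  26.85] long axis yaw-from-y -0.032 circ [ 330.   -276.51   27.59   98.92] px [246 125] [272 225]
dl rect [ 450.11 -230.56] [79.81 80.27] long axis yaw-from-y 1.551 circ [ 450.1  -230.91   79.84   79.97] px [341  94] [424 177]
[[258.38 219.45]
 [258.02 202.86]
 [257.92 215.32]]
```

View pics/scene1.png

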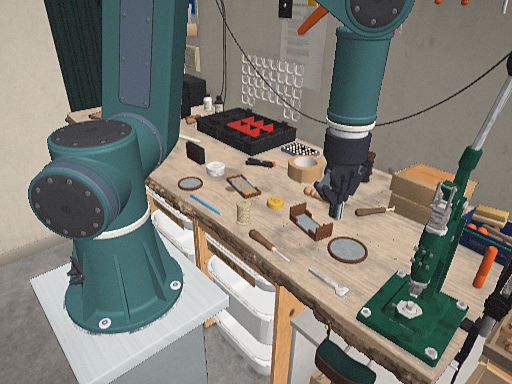

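View pics/top1.png

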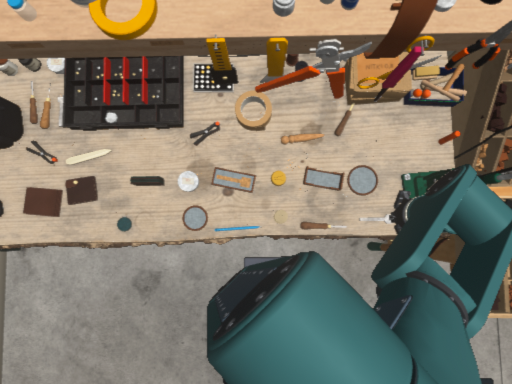

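Run:
```python
from h import *
s=st()
for n in ("scene","top"): print(n,w2px(cam(n),[s["tool_pos"],s["tool_pos"]+[0,0,100],[330,-267,10]]))
print(s["q"], r.inverse_kinematics(s["tool_pos"],s["ee_rot"]))
t=cv2.imread("pics/top1.png")
cv2.imwrite("pics/t3.png",cv2.resize(t[160:250,330:450],(800,600),interpolation=cv2.INTER_CUBIC))
t=cv2.imread("pics/scene1.png")
cv2.imwrite("pics/s3.png",cv2.resize(t[130:310,260:460],(660,594),interpolation=cv2.INTER_CUBIC))
```

```text
t5.06 [ 329.58 -261.31  128.71] F [-0.21 -0.67  0.  ] w -0.003
scene [[331.94 234.  ]
 [338.72 189.93]
 [327.3  280.21]]
top [[387.71 217.99]
 [401.09 216.72]
 [376.76 219.02]]
[-0.83  0.18  1.96  0.    1.   -0.81] [-0.83  0.18  1.96  0.    1.   -0.81]
```

View pics/t3.png

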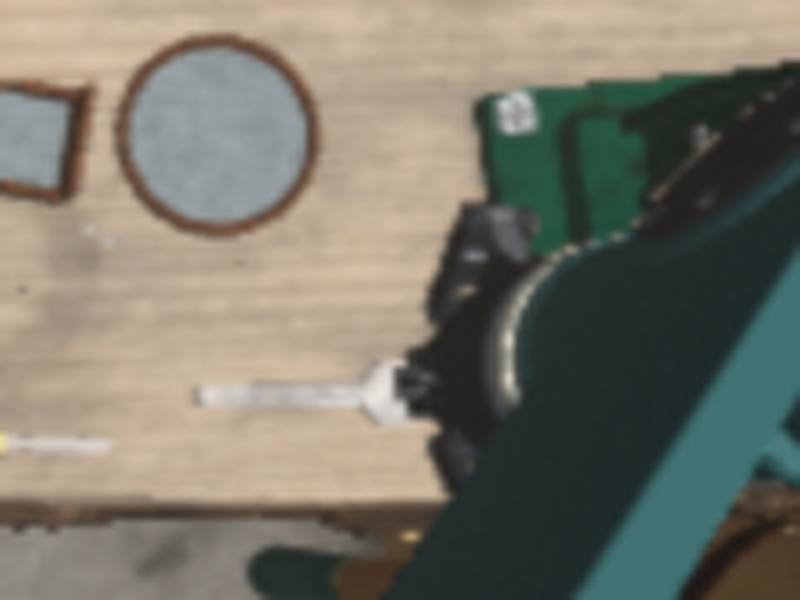

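View pics/s3.png

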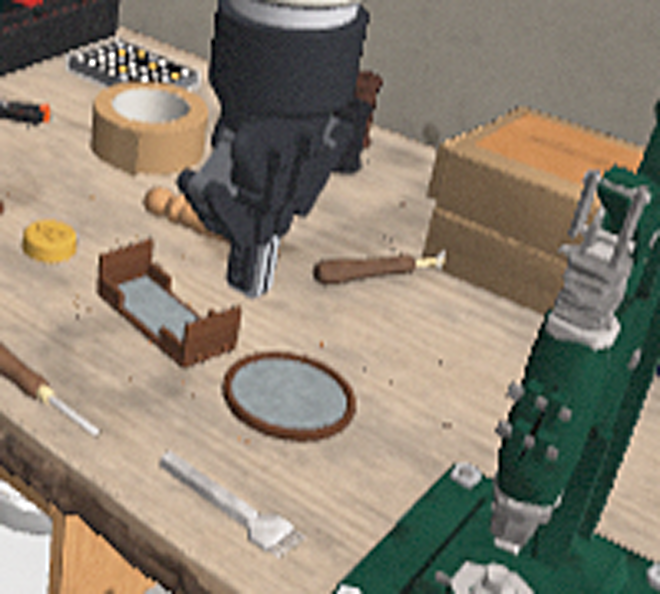

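Run:
```python
import cv2
t=cv2.imread("pics/w2.png")
cv2.imwrite("pics/w2z.png",cv2.resize(t[215:335,180:340],(800,600),interpolation=cv2.INTER_CUBIC))
t=cv2.imread("pics/scene1.png")
cv2.imwrite("pics/s4.png",cv2.resize(t[165:235,310:380],(600,600),interpolation=cv2.INTER_CUBIC))
```

```text
(no output)
```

View pics/w2z.png

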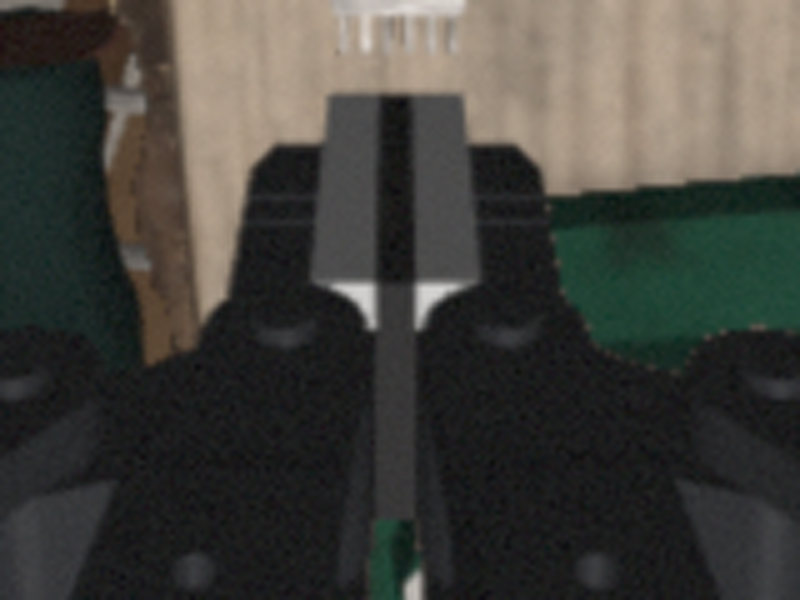

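View pics/s4.png

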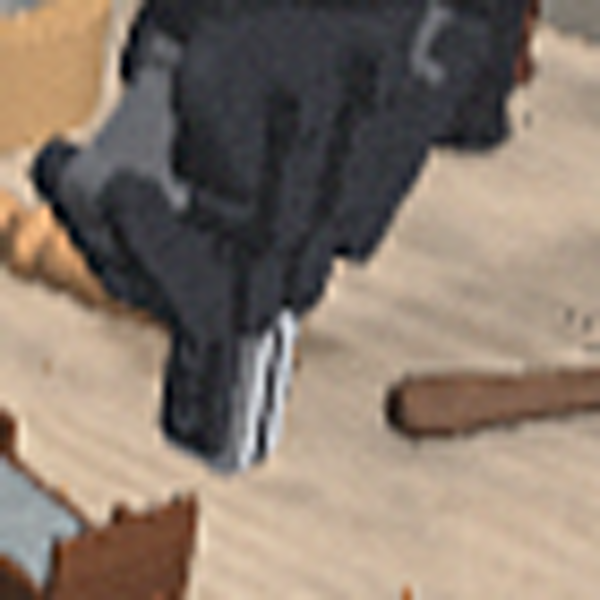

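Run:
```python
from h import *
s=st(); c=cam("scene"); p=s["tool_pos"]
box=np.array([[sx*14,sy*11,0] for sx in(-1,1) for sy in (-1,1)])
for dy in (0,-15):
  for h in (0,20,35,40,45): print(dy,h,w2px(c,p+box+[0,dy,h]).round(1).tolist())
s2=dict(np.load("w2.npz")); c=cam("wrist",s2); 
for h in (0,20,30,40): print(h,w2px(c,s2["tool_pos"]+[[-7,11,h],[7,11,h],[7,11,h+30],[7,0,h]]).round(1).tolist())
```

```text
t5.06 [ 329.58 -261.31  128.71] F [-0.21 -0.67  0.  ] w -0.003
0 0 [[332.0, 239.5], [323.0, 234.2], [340.9, 233.8], [331.9, 228.7]]
0 20 [[333.3, 231.1], [324.1, 225.9], [342.3, 225.5], [333.1, 220.5]]
0 35 [[334.3, 224.6], [325.0, 219.5], [343.4, 219.1], [334.1, 214.2]]
0 40 [[334.7, 222.4], [325.3, 217.3], [343.7, 216.9], [334.4, 212.1]]
0 45 [[335.0, 220.2], [325.6, 215.2], [344.1, 214.8], [334.7, 209.9]]
-15 0 [[338.4, 243.2], [329.1, 237.8], [347.2, 237.3], [338.0, 232.2]]
-15 20 [[339.8, 234.7], [330.4, 229.4], [348.7, 229.0], [339.3, 223.9]]
-15 35 [[340.9, 228.2], [331.3, 223.0], [349.9, 222.5], [340.4, 217.5]]
-15 40 [[341.3, 226.0], [331.6, 220.8], [350.3, 220.4], [340.7, 215.4]]
-15 45 [[341.6, 223.8], [332.0, 218.6], [350.7, 218.2], [341.1, 213.2]]
0 [[246.6, 203.1], [269.4, 202.7], [271.3, 222.4], [269.6, 219.2]]
20 [[245.2, 215.5], [270.6, 215.1], [272.9, 239.9], [270.8, 233.2]]
30 [[244.4, 222.9], [271.3, 222.4], [273.9, 250.6], [271.4, 241.5]]
40 [[243.5, 231.1], [272.1, 230.6], [275.1, 262.8], [272.2, 250.7]]
```

Run:
```python
from h import *
x,y=385,-270
r.move_linear([x,y,0],velocity=200); s=st(); f0=s["contact_force"][2]
r.move_linear([x,y,-28],velocity=60); s=st(); f0=s["contact_force"][2]
z=-28
while z>-48:
    z-=1.5; r.move_linear([x,y,z],velocity=30); s=r.observe()
    print(z,s["tool_pos"][2],s["contact_force"])
    if abs(s["contact_force"][2]-f0)>5: break
r.move_linear([x,y,0],velocity=100); st()
```

```text
t5.92 [ 384.76 -269.89    0.22] F [-0.64 -0.82  0.79] w -0.004
 t6.53 [ 384.76 -269.8   -28.3 ] F [ 0.77 -0.49  0.29] w 0.002
-29.5 -29.383742840499252 [-0.5  -0.23 -0.5 ]
-31.0 -31.004513213472805 [-0.03  1.28  0.02]
-32.5 -32.58225491999824 [-0.2   0.47  0.05]
-34.0 -34.110005448160265 [0.03 0.02 0.28]
-35.5 -35.621327000081024 [ 0.01 -0.14  0.39]
-37.0 -37.07841303377662 [-0.3  -0.69 -0.31]
-38.5 -37.41570723609903 [-2.03  2.08 17.56]
 t8.82 [ 385.09 -270.1    -0.03] F [ 0.44  0.42 -0.36] w -0.004
```

```bash
echo 'D=37.2  # true shut tips lie this far behind the reported TCP (touch probe)' >> h.py
python3 - <<'E'
from h import *
a=-0.025
r.gripper_to(0.5)
r.move_linear([330.4,-262.2,0],down(a),velocity=150)
r.move_linear([330.4,-262.2,1.7-D],velocity=80); st("down")
r.gripper_to(0.0); s=st("closed")
if s["width"]>0.03:
    r.move_linear([330.4,-262.2,100],velocity=200); s=st("up")
cv2.imwrite("pics/w3.png",r.camera("wrist")[:,:,::-1]);np.savez("w3.npz",tool_pos=s["tool_pos"],ee_rot=s["ee_rot"])
cv2.imwrite("pics/s3b.png",r.camera("scene")[:,:,::-1])
E
```

```text
down t10.41 [ 330.74 -262.27  -35.62] F [ 0.78 -0.57  0.52] w 0.501
closed t10.81 [ 330.74 -262.51  -34.9 ] F [0.73 1.   6.56] w 0.094
up t11.63 [ 329.87 -261.64   99.4 ] F [ 0.01  0.53 -1.21] w 0.092
```

View pics/w3.png

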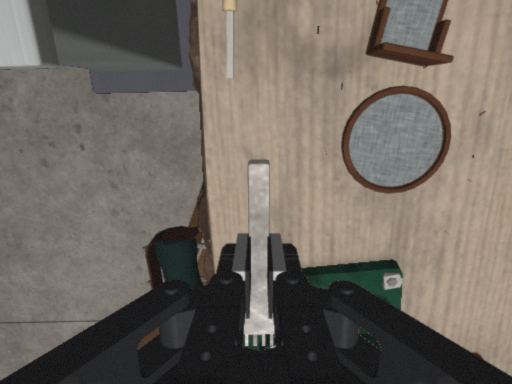

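Run:
```python
from h import *
s=dict(np.load("w3.npz")); c=cam("wrist",s); H,S,V=hsv("pics/w3.png")
k=blob((S<40)&(V>120),(243,275,155,225)); P=px2w(c,k,s["tool_pos"][2]+D-1.7+10)
print("back end y rel TCP",P[:,1].max()-s["tool_pos"][1],"x",P[:,0].min()-s["tool_pos"][0],P[:,0].max()-s["tool_pos"][0])
r.move_ptp(np.array([430,105,100]),down(-0.2))
s=st(); cv2.imwrite("pics/w4.png",r.camera("wrist")[:,:,::-1]);np.savez("w4.npz",tool_pos=s["tool_pos"],ee_rot=s["ee_rot"])
cv2.imwrite("pics/top4.png",r.camera("top")[:,:,::-1])
```

```text
back end y rel TCP 46.23339515794581 x -4.1624041405012235 5.887530943817637
 t13.15 [430.1  104.32  99.78] F [ 0.53 -0.39 -1.01] w 0.089
```

View pics/w4.png

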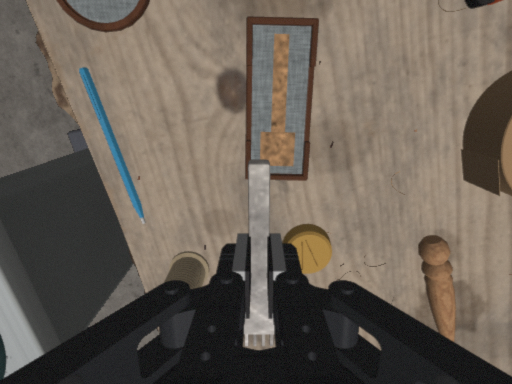

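Run:
```python
from h import *
s=dict(np.load("w4.npz")); c=cam("wrist",s); H,S,V=hsv("pics/w4.png")
print([ (H[v,u],S[v,u],V[v,u]) for v,u in ((20,280),(60,255),(100,280),(60,330),(240,310))])
f=((S<30)&(V>90))|((H<16)&(S>110))
k=blob(f,(240,325,10,160)); rep("trough part",c,k,12)
x=(S<30)&(V>90)
for name,m,box,z in (("all",(V<90)&(S>80)|(S<35)|(H<15)&(S>105),(243,322,12,183),12),):
    k=blob(m,box); rep(name,c,k,z); 
ck=px2w(c,[[248,17],[318,19],[307,181],[246,179]],12); print(ck[:,:2],ck.mean(0),np.linalg.norm(ck-np.roll(ck,1,0),axis=1))
m=((H<22)&(S>190)|(H<16)&(S>110)&(V>120))
k=blob((H>8)&(H<20)&(S>125)&(V>110),(262,300,30,168)); rep("outline",c,k,6)
k=blob((S>150)&(H>18)&(V>90),(280,335,220,275)); rep("wax",c,k,18)
```

```text
[(np.int64(10), np.int64(132), np.int64(79)), (np.int64(90), np.int64(8), np.int64(121)), (np.int64(15), np.int64(117), np.int64(152)), (np.int64(15), np.int64(57), np.int64(147)), (np.int64(19), np.int64(146), np.int64(166))]
trough part rect [461.89 173.75] [110.79  54.29] long axis yaw-from-y -0.220 circ [460.51 174.9   59.35 119.98] px [246  17] [317 159]
all rect [459.6  163.76] [132.14  55.11] long axis yaw-from-y -0.223 circ [459.81 166.56  60.91 160.58] px [245  17] [318 182]
[[448.18 233.33]
 [500.43 221.36]
 [472.5   95.29]
 [419.61 107.89]] [460.18 164.47  12.  ] [128.66  53.61 129.12  54.37]Traceback (most recent call last):
  File "<stdin>", line 11, in <module>
  File "h.py", line 25, in blob
    return max(cs,key=cv2.contourArea)[:,0,:]
           ~~~^^^^^^^^^^^^^^^^^^^^^^^^
ValueError: max() iterable argument is empty
```

Run:
```python
import cv2
t=cv2.imread("pics/w4.png")
cv2.imwrite("pics/w4z.png",cv2.resize(t[5:190,200:360],(519,600),interpolation=cv2.INTER_CUBIC))
```

```text
(no output)
```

View pics/w4z.png

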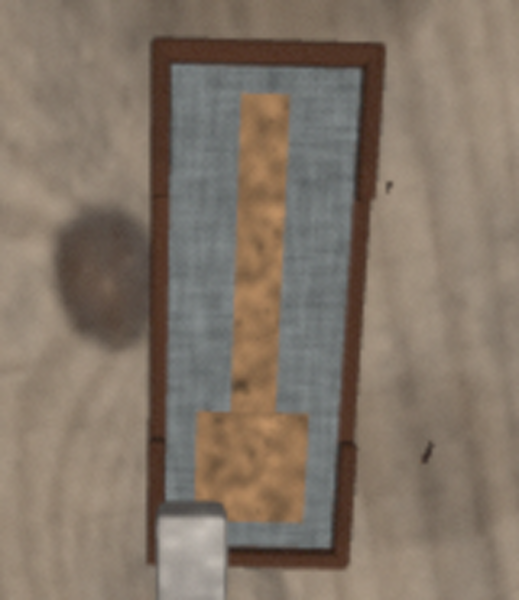

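Run:
```python
from h import *
p=[460.3,169.9]
r.move_ptp(np.array([*p,20]),down(-0.222)); st()
r.move_linear([*p,-22],velocity=80); st()
z=-22
f0=r.observe()["contact_force"][2]
while z>-30.0:
    z-=1; r.move_linear([*p,z],velocity=40); s=r.observe()
    if s["contact_force"][2]-f0>4: break
st("place %.1f"%z)
r.gripper_to(0.22); st("open")
r.move_linear([*p,60],velocity=150); r.gripper_to(1.0)
r.move_ptp(np.array([430,-70,100]),down(0))
s=st(); cv2.imwrite("pics/w5.png",r.camera("wrist")[:,:,::-1]);np.savez("w5.npz",tool_pos=s["tool_pos"],ee_rot=s["ee_rot"])
cv2.imwrite("pics/top5.png",r.camera("top")[:,:,::-1])
```

```text
t13.76 [459.71 169.3   19.42] F [-0.65 -0.61 -0.76] w 0.091
 t14.43 [460.52 169.71 -21.66] F [-0.18 -0.01 -1.32] w 0.088
place -30.0 t16.43 [460.49 169.95 -28.93] F [-3.16 -1.29 15.89] w 0.088
open t16.70 [460.3  169.89 -30.1 ] F [-0.27  0.05  0.55] w 0.216
 t19.07 [430.15 -69.56  99.96] F [-0.51  0.04  0.35] w 0.998
```

View pics/w5.png

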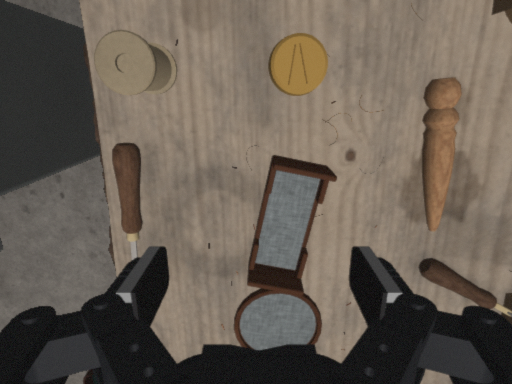

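View pics/top5.png

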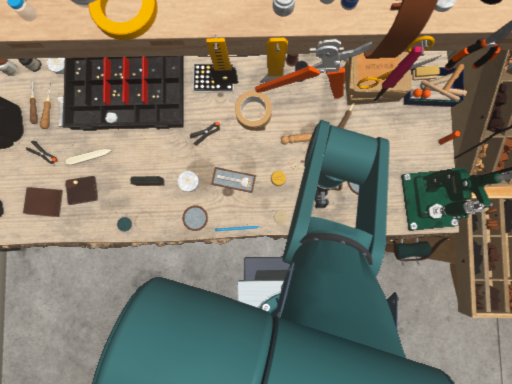

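Run:
```python
from h import *
s=dict(np.load("w5.npz")); c=cam("wrist",s); H,S,V=hsv("pics/w5.png")
print(H[64,298],S[64,298],V[64,298],H[50,340],S[50,340],V[50,340])
k=blob((S>110)&(H>16),(262,335,25,102)); rep("wax",c,k,15)
k=blob((S<30)&(V>80),(245,335,160,275)); rep("stand",c,k,6)
# felt centre from wrist
k=blob((S<30)&(V>80),(230,330,285,350)); rep("dl part",c,k,6)
```

```text
19 146 159 16 50 142
wax rect [461.05  26.38] [46.14 44.47] long axis yaw-from-y -0.785 circ [461.35  26.35  44.55  45.8 ] px [269  33] [327  95]
stand rect [ 455.45 -112.65] [96.59 42.21] long axis yaw-from-y -0.204 circ [ 455.79 -112.43   46.12  118.97] px [255 171] [319 269]
dl part rect [ 449.33 -226.2 ] [80.55 68.51] long axis yaw-from-y -1.402 circ [ 449.47 -228.19   69.85   82.85] px [240 294] [315 349]
```

Run:
```python
from h import *
p=[461.3,26.8]
r.move_ptp(np.array([*p,10]),down(0))
r.move_linear([*p,-35.2],velocity=90); st("down")
r.gripper_to(0.0); s=st("closed")
r.move_linear([*p,60],velocity=150); s=st("up")
r.move_ptp(np.array([355,225,80]),down(0))
s=st(); cv2.imwrite("pics/w6.png",r.camera("wrist")[:,:,::-1]);np.savez("w6.npz",tool_pos=s["tool_pos"],ee_rot=s["ee_rot"])
```

```text
down t20.43 [461.68  26.29 -34.73] F [ 0.51 -0.08  0.24] w 0.995
closed t20.89 [461.72  26.77 -34.27] F [-1.88 -0.4  10.27] w 0.534
up t21.68 [460.74  26.89  59.55] F [-0.32  0.06 -1.16] w 0.532
 t22.57 [355.45 224.62  79.6 ] F [-0.11  0.01 -1.12] w 0.535
```

View pics/w6.png

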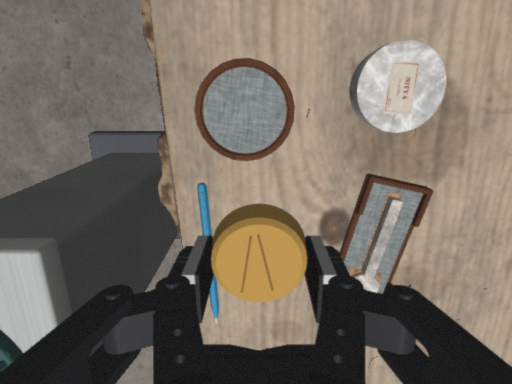

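Run:
```python
from h import *
s=dict(np.load("w6.npz")); c=cam("wrist",s); H,S,V=hsv("pics/w6.png")
f=(S<30)&(V>80)
k=blob(f,(190,300,50,165)); rep("ds",c,k,6)
k=blob((S<50)&(V>100),(345,450,35,135)); rep("tin",c,k,20)
m=(S>110)&(H>14)&(V>140); k=blob(m,(205,315,200,305))
for dz in (40,50,60): rep("wax dz%d"%dz,c,k,s["tool_pos"][2]+dz)
t=cv2.imread("pics/w6.png"); cv2.imwrite("pics/w6z.png",cv2.resize(t[30:150,330:460],(650,600),interpolation=cv2.INTER_CUBIC))
c=cam("top");
```

```text
ds rect [343.97 285.5 ] [64.96 65.04] long axis yaw-from-y 0.001 circ [344.16 285.32  65.03  65.14] px [203  67] [285 152]
tin rect [456.58 303.95] [65.7  70.79] long axis yaw-from-y 1.290 circ [457.56 303.36  64.83  68.96] px [348  35] [446 133]
wax dz40 rect [355.68 218.51] [47.94 47.66] long axis yaw-from-y -1.077 circ [355.63 218.6   47.48  47.75] px [211 218] [306 301]
wax dz50 rect [355.68 224.45] [44.52 44.26] long axis yaw-from-y -1.077 circ [355.63 224.54  44.09  44.34] px [211 218] [306 301]
wax dz60 rect [355.67 230.39] [41.09 40.85] long axis yaw-from-y -1.077 circ [355.62 230.47  40.7   40.93] px [211 218] [306 301]
```

View pics/w6z.png

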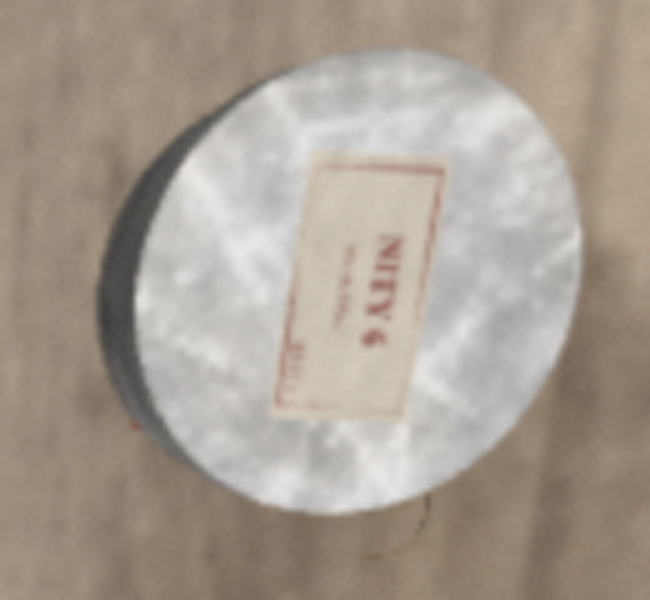

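```bash
cat >> h.py <<'E'
def lower(p,z0,zmin,th=4,step=1.0):
    r.move_linear([*p,z0],velocity=90); r.pause(0.1)
    f0=r.observe()["contact_force"][2]; z=z0
    while z>zmin:
        z-=step; r.move_linear([*p,z],velocity=40); s=r.observe()
        if s["contact_force"][2]-f0>th: break
    st("lowered %.1f"%z)
E
python3 - <<'E'
from h import *
p=[344.5,286]
r.move_linear([*p,20],velocity=150)
lower(p,-23,-30)
r.gripper_to(0.75); st("open")
r.move_linear([*p,30],velocity=150); r.gripper_to(1.0)
r.move_ptp(np.array([430,230,100]),down(0)); s=st()
cv2.imwrite("pics/w7.png",r.camera("wrist")[:,:,::-1]);np.savez("w7.npz",tool_pos=s["tool_pos"],ee_rot=s["ee_rot"])
E
```

```text
lowered -29.0 t25.57 [344.52 286.03 -28.27] F [-2.2  -1.36 12.71] w 0.538
open t25.89 [344.52 285.99 -29.08] F [-0.01  0.09  0.2 ] w 0.750
 t27.35 [430.   229.64  99.99] F [-0.35  0.21 -0.14] w 1.002
```

View pics/w7.png

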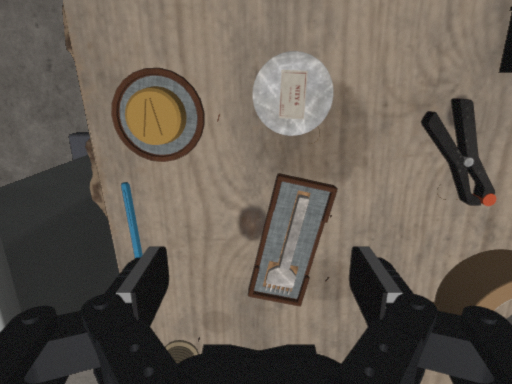

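Run:
```python
from h import *
s=dict(np.load("w7.npz")); c=cam("wrist",s); H,S,V=hsv("pics/w7.png")
k=blob((S>110)&(H>14)&(V>130),(120,190,80,150)); rep("wax",c,k,24)
k=blob(((S<30)&(V>80))|((S>110)&(H>14)&(V>100)),(118,200,72,158)); rep("ds",c,k,6)
k=blob((S<40)&(V>130),(285,318,180,300)); rep("iron",c,k,16)
k=blob((S<70)&(V>125),(245,340,45,140)); rep("tin",c,k,27)
k=blob((S<28)&(V>120),(245,340,45,140)); rep("tin",c,k,27)
```

```text
wax rect [345.25 284.92] [41.54 42.51] long axis yaw-from-y 1.025 circ [345.39 285.1   41.26  42.94] px [126  91] [180 144]
ds rect [343.99 285.03] [65.15 65.37] long axis yaw-from-y 1.570 circ [344.08 285.2   64.96  65.06] px [120  76] [196 154]
iron rect [462.37 167.05] [95.9  14.03] long axis yaw-from-y -0.113 circ [463.54 166.9   14.13  91.22] px [285 198] [308 289]
tin rect [455.59 305.11] [66.26 72.37] long axis yaw-from-y 1.570 circ [455.85 308.39  70.11  76.35] px [245  45] [339 135]
tin rect [456.7  302.98] [62.16 62.02] long axis yaw-from-y -0.819 circ [456.39 303.07  61.75  62.05] px [252  51] [332 135]
```

Run:
```python
from h import *
p=[456.6,303.0]
r.move_ptp(np.array([*p,20]),down(0))
r.move_linear([*p,-36.2],velocity=90); st("down")
r.gripper_to(0.0); s=st("closed")
r.move_linear([*p,100],velocity=150); s=st("up")
r.move_ptp(np.array([440,20,100]),down(0))
r.move_ptp(np.array([445,-290,100]),down(0))
s=st(); cv2.imwrite("pics/w8.png",r.camera("wrist")[:,:,::-1]);np.savez("w8.npz",tool_pos=s["tool_pos"],ee_rot=s["ee_rot"])
```

```text
down t28.70 [456.97 302.99 -35.78] F [ 0.42 -0.22  0.32] w 1.000
closed t29.08 [457.11 303.27 -35.01] F [-1.   -1.98  7.79] w 0.684
up t30.14 [455.82 302.61  99.16] F [-0.18  0.47 -0.81] w 0.684
 t32.42 [ 445.07 -288.36   99.76] F [-1.1   0.41 -0.97] w 0.684
```

View pics/w8.png

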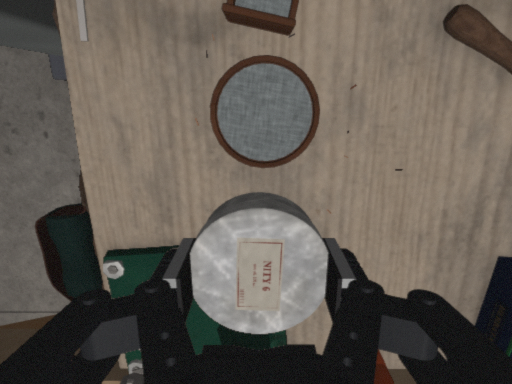

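Run:
```python
from h import *
s=dict(np.load("w8.npz")); c=cam("wrist",s); H,S,V=hsv("pics/w8.png")
k=blob((S<30)&(V>80),(205,325,55,170)); rep("dl",c,k,6)
p=[450.2,-230.6]
r.move_linear([*p,30],velocity=150)
lower(p,-23.5,-31)
r.gripper_to(1.0); st("open")
r.move_linear([*p,60],velocity=150)
r.move_ptp(np.array([440,-270,110]),down(0)); s=st()
cv2.imwrite("pics/w9.png",r.camera("wrist")[:,:,::-1]);np.savez("w9.npz",tool_pos=s["tool_pos"],ee_rot=s["ee_rot"])
```

```text
dl rect [ 449.71 -231.05] [80.43 79.72] long axis yaw-from-y -1.569 circ [ 449.91 -230.85   79.97   80.11] px [217  64] [311 160]
lowered -29.5 t35.58 [ 450.28 -230.64  -28.98] F [-1.71  1.45  5.89] w 0.687
open t35.97 [ 450.2  -230.62  -29.57] F [-0.5   0.65 -0.69] w 0.998
 t37.08 [ 439.98 -270.69  109.78] F [-0.34 -0.26 -0.35] w 1.003
```

View pics/w9.png

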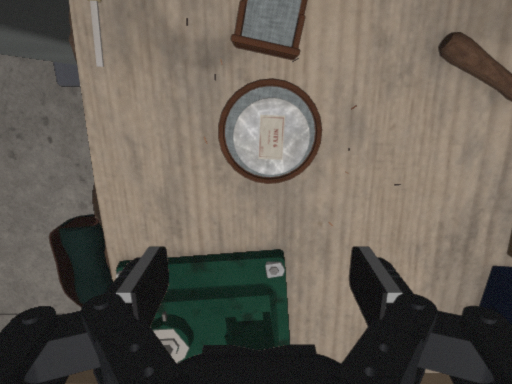

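Run:
```python
from h import *
r.move_ptp(np.array([450,-160,110]),down(0)); s=st()
cv2.imwrite("pics/w10.png",r.camera("wrist")[:,:,::-1]);np.savez("w10.npz",tool_pos=s["tool_pos"],ee_rot=s["ee_rot"])
r.move_ptp(np.array([450,20,120]),down(0))
r.move_ptp(np.array([456,365,120]),down(0)); s=st()
cv2.imwrite("pics/w11.png",r.camera("wrist")[:,:,::-1]);np.savez("w11.npz",tool_pos=s["tool_pos"],ee_rot=s["ee_rot"])
```

```text
t37.65 [ 448.88 -158.    108.76] F [-0.13 -0.39  0.02] w 0.996
 t39.75 [456.55 363.5  119.85] F [0.39 0.68 0.68] w 1.001
```

View pics/w10.png

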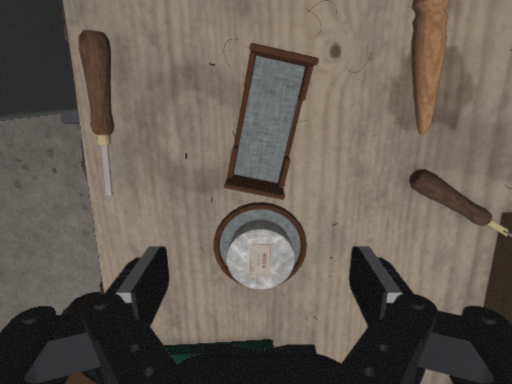

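View pics/w11.png

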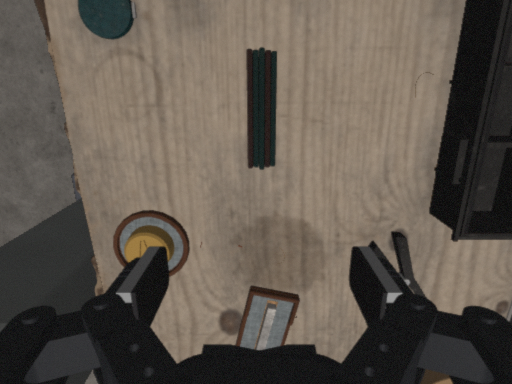

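Run:
```python
from h import *
s=dict(np.load("w11.npz")); c=cam("wrist",s); H,S,V=hsv("pics/w11.png")
k=blob((V<90),(235,290,40,180)); rep("card",c,k,62); rep("card",c,k,55)
k=blob((S<40)&(V>130),(250,285,292,345)); rep("iron",c,k,16)
s=dict(np.load("w10.npz")); c=cam("wrist",s); H,S,V=hsv("pics/w10.png")
k=blob((S<30)&(V>80),(225,320,42,200)); rep("stand",c,k,6)
ck=px2w(c,[[259,55],[303,65],[283,157],[279,185],[235,176],[240,147]],6)[:,:2]; print(ck)
k=blob((S<30)&(V>80),(215,308,205,290)); rep("dish+tin",c,k,6)
k=blob((S<28)&(V>115),(222,298,220,290)); rep("tin",c,k,33)
s=dict(np.load("w9.npz")); c=cam("wrist",s); H,S,V=hsv("pics/w9.png")
k=blob((S<28)&(V>125),(225,318,85,180)); rep("tin w9",c,k,33)
t=cv2.imread("pics/w10.png"); cv2.imwrite("pics/w10z.png",cv2.resize(t[35:205,215:330],(406,600),interpolation=cv2.INTER_CUBIC))
```

```text
card rect [458.91 425.15] [87.45 21.57] long axis yaw-from-y -0.012 circ [458.59 425.49  23.04 110.12] px [247  47] [276 169]
card rect [458.98 424.7 ] [90.03 22.21] long axis yaw-from-y -0.012 circ [458.64 425.05  23.72 113.37] px [247  47] [276 169]
iron rect [465.39 189.9 ] [49.97  8.64] long axis yaw-from-y -0.217 circ [466.06 192.95   8.21  62.99] px [258 309] [275 344]
stand rect [ 456.05 -108.68] [104.26  42.04] long axis yaw-from-y -0.204 circ [ 456.13 -108.32   46.41  132.57] px [234  56] [304 182]
[[ 448.69  -53.16]
 [ 485.79  -60.82]
 [ 471.06 -139.6 ]
 [ 468.01 -166.48]
 [ 426.61 -157.85]
 [ 431.69 -130.51]]
dish+tin rect [ 448.55 -234.99] [88.97 80.75] long axis yaw-from-y -0.339 circ [ 450.14 -234.97   79.14   89.44] px [220 209] [299 289]
tin rect [ 450.38 -230.49] [61.76 61.97] long axis yaw-from-y 0.753 circ [ 450.28 -230.52   61.4    62.65] px [224 229] [294 289]
tin w9 rect [ 450.34 -231.26] [62.8  62.51] long axis yaw-from-y -0.001 circ [ 450.31 -230.86   62.24   62.66] px [233  98] [309 175]
```

View pics/w10z.png

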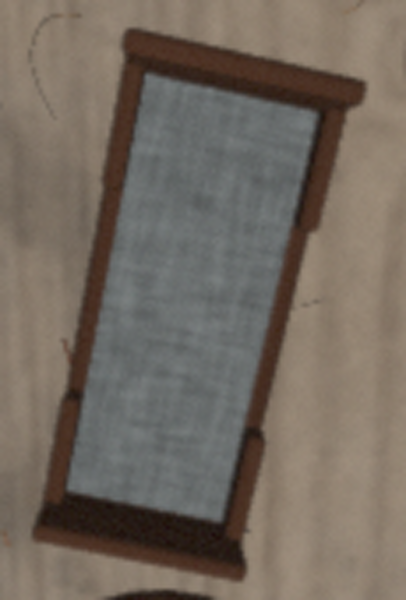

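Run:
```python
from h import *
s=st(); im=r.camera("wrist"); cv2.imwrite("pics/w12.png",im[:,:,::-1])
c=cam("wrist",s); H,S,V=hsv("pics/w12.png")
k=blob((V<90),(235,290,40,180)); rep("card",c,k,62)
P=px2w(c,k,62)[:,:2].astype(np.float32); ctr=np.array(cv2.minAreaRect(P)[0])
if np.linalg.norm(ctr-[458.5,424])<4:
    a=-0.012; p=list(ctr)
    r.move_ptp(np.array([*p,70]),down(a))
    r.gripper_to(0.6)
    r.move_linear([*p,-12],velocity=90); st("down")
    r.gripper_to(0.0); st("closed")
    r.move_linear([*p,90],velocity=150)
    r.move_ptp(np.array([445,20,90]),down(-0.1))
    r.move_ptp(np.array([450,-180,90]),down(-0.204)); r.pause(.2)
    s=st(); cv2.imwrite("pics/w13.png",r.camera("wrist")[:,:,::-1]);np.savez("w13.npz",tool_pos=s["tool_pos"],ee_rot=s["ee_rot"])
    cv2.imwrite("pics/s13.png",r.camera("scene")[:,:,::-1])
```

```text
t39.80 [456.64 363.38 119.93] F [ 0.31  0.04 -0.35] w 0.999
card rect [458.65 425.04] [87.48 21.56] long axis yaw-from-y -0.003 circ [458.61 425.53  23.02 111.15] px [246  47] [276 169]
down t41.75 [459.15 425.4  -11.48] F [ 0.15  0.82 -1.08] w 0.603
closed t42.12 [459.3  425.48 -11.21] F [-0.2  -0.42  5.18] w 0.248
 t45.48 [ 449.96 -178.27   89.93] F [-0.44  0.51 -0.27] w 0.247
```

View pics/w13.png

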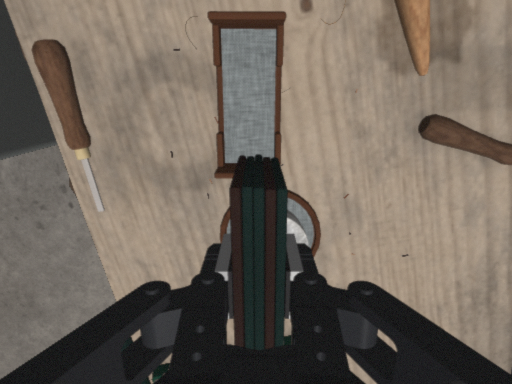

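View pics/s13.png

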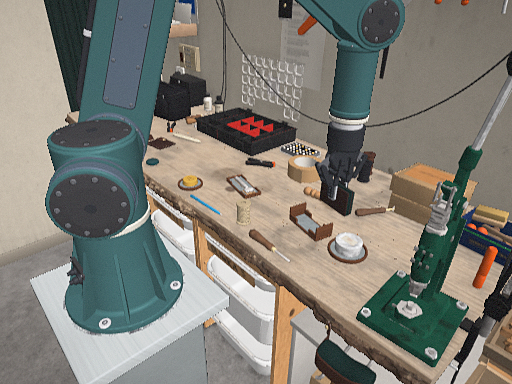

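```bash
python3 - <<'E'
from h import *
s=dict(np.load("w13.npz")); c=cam("wrist",s); Rt=q2R(s["ee_rot"])
zt=s["tool_pos"][2]+11.3+62
P=px2w(c,[[242,166],[279,166],[232,347],[289,347]],zt)-s["tool_pos"]; print("tool y,z of corners",(P@Rt)[:,1:])
H,S,V=hsv("pics/w13.png")
k=blob((S<30)&(V>80),(215,285,20,166)); rep("stand",c,k,6); rep("dish",c,k,6)
ck=px2w(c,[[220,28],[278,28],[276,165],[223,165]],6)[:,:2]; print(ck)
E
python3 - <<'E'
import cv2
t=cv2.imread("pics/w13.png")
cv2.imwrite("pics/w13z.png",cv2.resize(t[145:355,205:315],(314,600),interpolation=cv2.INTER_CUBIC))
E
```

```text
tool y,z of corners [[ 51.6   -5.59]
 [ 51.61   7.36]
 [-27.55 -11.09]
 [-27.53  13.23]]
stand rect [ 455.95 -108.56] [103.42  42.39] long axis yaw-from-y -0.201 circ [ 456.3  -106.38   46.7   127.58] px [221  29] [275 162]
dish rect [ 455.95 -108.56] [103.42  42.39] long axis yaw-from-y -0.201 circ [ 456.3  -106.38   46.7   127.58] px [221  29] [275 162]
[[ 445.72  -53.  ]
 [ 488.97  -61.82]
 [ 467.91 -166.47]
 [ 423.01 -157.32]]
```

View pics/w13z.png

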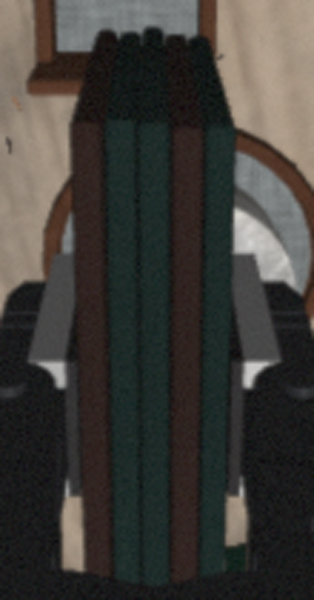

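Run:
```python
from h import *
s=dict(np.load("w13.npz")); c=cam("wrist",s); Rt=q2R(s["ee_rot"])
for v,z in ((188,11.3+62),(348,11.3+62),(188,76),(188,70),(157,11.3)):
    P=px2w(c,[[230.2,v],[287,v]],s["tool_pos"][2]+z)-s["tool_pos"]; print(v,z,(P@Rt)[:,1:].tolist())
```

```text
188 73.3 [[43.53001883371487, -9.940471478301482], [43.54379429583301, 10.382849861870111]]
348 73.3 [[-28.08367942749687, -11.874756577988448], [-28.06059249235937, 12.386962424131276]]
188 76 [[44.37616794482258, -9.683816499631234], [44.38959514608436, 10.125705939767977]]
188 70 [[42.495836586805474, -10.25416089667619], [42.51003770108139, 10.697136877772719]]
157 11.3 [[41.90983714217915, -15.352984826885368], [41.929604309845445, 15.78921643249426]]
```

Run:
```python
from h import *
p=[456.2,-108.0]
r.move_linear([*p,70],velocity=150); r.pause(.1); st()
r.move_linear([*p,20],velocity=90); st()
lower(p,0,-8.5)
r.gripper_to(0.5); st("open")
r.move_linear([*p,110],velocity=120)
cv2.imwrite("pics/s14.png",r.camera("scene")[:,:,::-1])
r.move_linear([440,-190,130],down(0),velocity=200); r.pause(.2)
s=st(); cv2.imwrite("pics/w14.png",r.camera("wrist")[:,:,::-1]);np.savez("w14.npz",tool_pos=s["tool_pos"],ee_rot=s["ee_rot"])
```

```text
t46.33 [ 456.83 -108.91   70.37] F [-0.52  0.64 -0.85] w 0.249
 t47.03 [ 456.41 -108.26   20.14] F [ 0.52 -0.46 -0.5 ] w 0.245
lowered -6.0 t49.01 [ 456.24 -108.02   -5.26] F [-2.27  0.38 10.18] w 0.242
open t49.35 [ 456.2  -108.     -6.09] F [-0.5   0.14 -0.56] w 0.500
 t51.30 [ 439.66 -188.75  129.51] F [ 1.19  0.13 -0.39] w 0.497
```

View pics/w14.png

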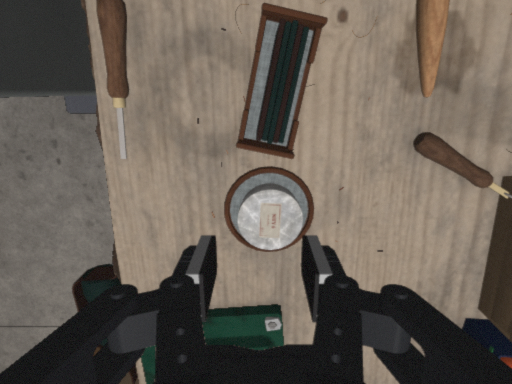

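View pics/s14.png

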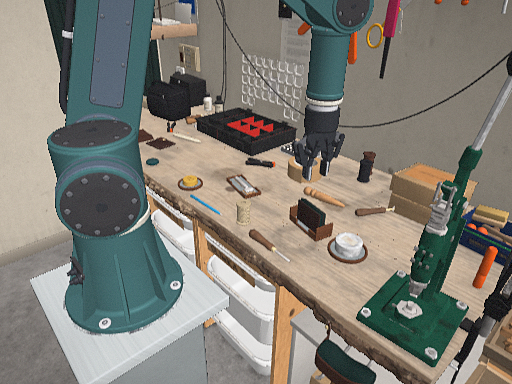

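Run:
```python
from h import *
s=dict(np.load("w14.npz")); c=cam("wrist",s); H,S,V=hsv("pics/w14.png")
k=blob((V<62)&~((H<12)&(S>100)&(V>58)),(255,315,18,146)); rep("card",c,k,68)
r.move_ptp(np.array([440,90,130]),down(-0.2)); r.pause(.3); s=st()
cv2.imwrite("pics/w15.png",r.camera("wrist")[:,:,::-1]);np.savez("w15.npz",tool_pos=s["tool_pos"],ee_rot=s["ee_rot"])
cv2.imwrite("pics/top15.png",r.camera("top")[:,:,::-1])
c=cam("wrist",s)
t=cv2.imread("pics/w15.png"); cv2.imwrite("pics/w15z.png",cv2.resize(t[0:170,200:360],(565,600),interpolation=cv2.INTER_CUBIC))
t=cv2.imread("pics/w14.png"); cv2.imwrite("pics/w14z.png",cv2.resize(t[0:165,225:340],(418,600),interpolation=cv2.INTER_CUBIC))
```

```text
card rect [ 457.93 -109.05] [90.37 34.55] long axis yaw-from-y -0.091 circ [ 457.63 -100.28   29.08  112.07] px [255  18] [314 145]
 t52.73 [440.29  89.2  129.98] F [-0.46  1.39  0.87] w 0.499
```

View pics/w15z.png

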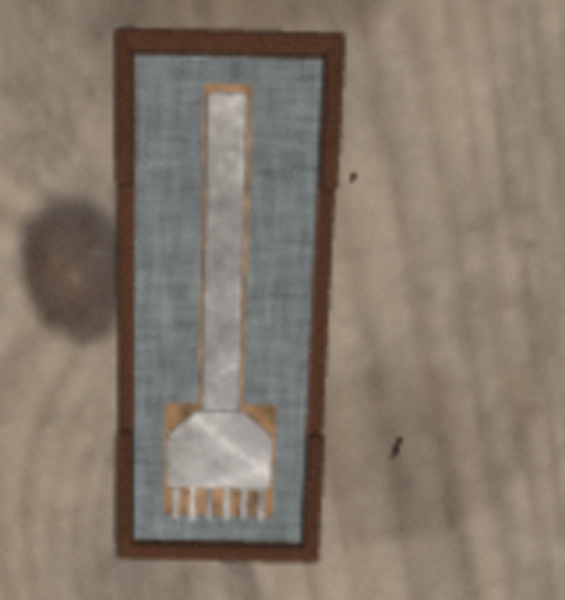

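View pics/w14z.png

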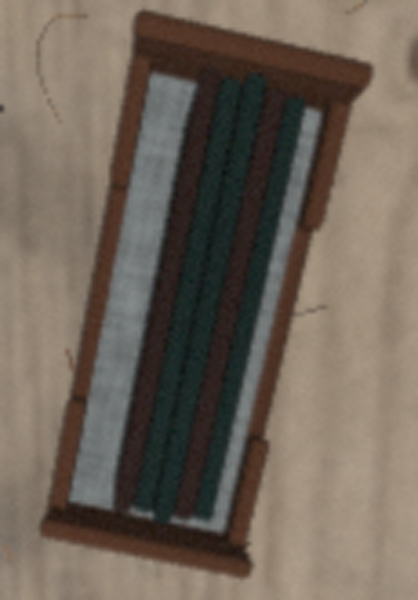

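Run:
```python
from h import *
s=dict(np.load("w14.npz")); c=cam("wrist",s)
z=np.array([[200,72],[304,97],[212,518],[117,505]])/3.636+[225,0]
P=px2w(c,z,68)[:,:2]; print(P,P.mean(0)); d=P[0]-P[3]; print(np.linalg.norm(d),np.arctan2(-d[0],d[1]), np.linalg.norm(P[0]-P[1]))
s=dict(np.load("w15.npz")); c=cam("wrist",s)
z=np.array([[228,92],[217,520]])/3.53+[200,0]; P=px2w(c,z,14)[:,:2]; print("iron",P,P.mean(0))
z=np.array([[115,27],[345,33],[317,562],[116,557]])/3.53+[200,0]; P=px2w(c,z,12)[:,:2]; print("trough",P.mean(0))
```

```text
[[ 454.49  -65.51]
 [ 474.48  -69.77]
 [ 458.9  -150.46]
 [ 438.69 -147.73]] [ 456.64 -108.37]
83.71955430084103 -0.18988159634659219 20.439496143335028
iron [[471.23 214.31]
 [448.16 112.95]] [459.69 163.63]
trough [460.13 164.78]
```

View pics/top15.png

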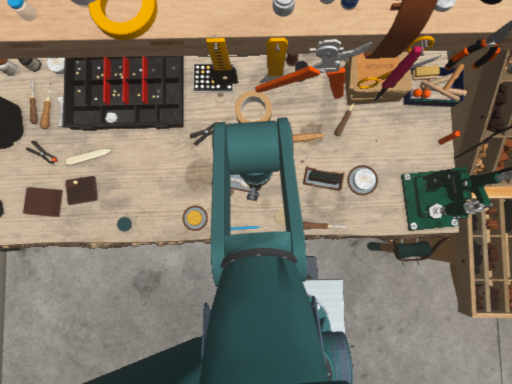

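All four sit within about 2 mm of their centres, with the gripper clear of everything, so I'm handing the job in.

Run:
```python
from h import *
st(); print(r.sign_off())
```

```text
t52.83 [440.17  89.5  129.99] F [ 0.26  0.35 -0.26] w 0.500
the job is handed in; nothing more can be done
None
```

All four things are in their rests, and I handed the job in at about 53 s of the 96 s allowed. The sign-off reports no verdict.

**What my last checks showed (from the wrist camera):**

| Thing | Distance from centre of its rest | Angle along it |
|---|---|---|
| Wax cake | about 1.3 mm | – |
| Rivet tin | about 0.5 mm | – |
| Pricking iron | about 1 mm | lines up with the inlaid outline |
| Card holder | about 1 mm | within about 0.02 rad |

I lowered each one until the force rose at the expected height, about 6 mm above where I picked it up, so I take them all to be on the felt. I didn't measure seating height or tilt directly; they look level and upright in the pictures. The gripper was open and clear of everything at the end.

**What disagreed:**
- **Fingertip position:** the shut fingertips are about 37 mm behind the reported TCP, not at it as described. My first grasp of the iron closed on air above it and moved nothing. I found the offset by touching the bench lightly (about 18 N) and allowed for it in every grasp after that.
- **Sizes:** the felt widths of the dishes measured 3–5 % small, and the gripper read 45 mm on the 48 mm wax and 58 mm on the 60 mm tin. The positions still agreed to within about 2 mm between the wrist and top cameras, apart from the card holder, where they differed by about 3.5 mm. I used the wrist camera's figure there.
- **Automatic card holder check:** an automatic colour outline of the card holder in its stand was spoiled by the dark wood, so its result above comes from corners I picked by hand.

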